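Refit the shop radio's knob and hold it in to switch on

TASK

The control knob has come off the shop's table radio and lies beside it: turn it so that the flat in its bore matches the flat of the bare spindle, push it fully home without forcing it, then press it in against its spring and keep it pressed to switch the radio on. Finish while still holding the knob pressed in (do not let go), and leave the tin, the rubber stamp and the price card where they are.

Things in the scene. Friction and masses are not known exactly. Their poses are not given: they have to be found in the camera images.
- radio: Table radio, 115 deep x 230 wide, wooden case, fixed. Origin: centre of its underside, on the table; the cloth grille faces its -x (the robot), +z up. Black top deck 86.5 mm above the table. The bare spindle stands on the deck 60 mm to -y of the middle; a like knob, fitted for good, 60 mm to +y. Between them low keys; a folded aerial along the rear edge (up to 92 mm high, 50 mm behind the knobs).
- spindle_tip (a point): Centre of the top end of the bare spindle, an upright steel D-shaft 12 mm in diameter that stands 18 mm out of the deck at rest (tip 104.5 mm above the table; its last 2.5 mm tapered in by about 1 mm). One side is cut to a flat 2.5 mm from the axis that faces -x of this frame; +z up. It starts with the flat within 0.75 rad of the world's -x.
- encoder (a joint): Angle of the spindle about its axis in the radio, rad, growing anticlockwise from above; 0: flat faces the grille side. Turns stiffly (0.06 N m of friction), stays where it is left.
- spindle (a joint): How far the spindle is pressed down into the radio, m: 0 at rest (up), 0.0035 fully in. Its spring starts at 3.3 N and reaches 7.2 N fully in; it springs up when let go. The switch is made past 0.0025.
- knob: Loose round aluminium knob, 70 g, 30 mm high, upright on the table, bore down. Origin: centre of its underside. The upper 17 mm is a knurled grip cap 42 mm in diameter, below it a skirt 39 mm in diameter. Bore: in the underside, blind, 13 mm deep, 14.2 mm in diameter, with a flat 3.2 mm from the axis on the knob's -x side, mouth tapered. Starts within 1.5 rad of the spindle's angle, left or right of the radio.
- knob_underside (a point): Centre of the bore's mouth in the knob's underside, same axes as the knob. The knob goes on when its x axis agrees with that of spindle_tip (freely within 0.12 rad; its play and tapers allow about 0.3). Home: the bore's end meets the spindle's tip, this point 13 mm below the tip and 5 mm above the deck; 1.5 mm above the deck when fully pressed in.
- knob_line (a point): On the black pointer line on the knob's top, 16 mm from its axis, 30 mm above its underside. The line runs from near the centre to the rim on the same side (the knob's -x) as the flat of the bore.
- balm_tin: Round balm tin, 54 mm in diameter, 21 mm high, on the side of the radio where the knob is not; origin: centre of its underside. Leave it.
- stamp: Rubber stamp with a turned wooden handle, 30 x 42 mm, 66 mm high, upright, behind and to the right; origin: centre of its underside. Leave it.
- price_card: Blank price card in a small wooden block, 20 x 75 mm, 61 mm high, left of the radio towards the rear; origin: centre of its underside. Leave it.
Things that resemble listed ones, but are neither listed nor needed, are in the scene too. There is more than one size of the knob; the one meant has the size given above.

How it is judged:
On the way:
1. the knob is home on the spindle, flat to flat (z of knob in the frame of spindle_tip below -0.0118 m and horizontal distance between knob and spindle_tip below 0.003 m and angle between the x axis of knob and the x axis of spindle_tip, either way round below 0.4 rad and x of knob_line in the frame of spindle_tip below -0.012 m and angle between knob's own z axis and vertical below 0.12 rad), for 0.1 s.
At the end, for the whole second after the job is handed in: Through the last second the knob is home on the spindle (underside 11.8 mm or more below its tip, within 3 mm of its axis, line over the flat within 0.4 rad, tilt under 0.12 rad), the spindle is pressed in more than 2.5 of its 3.5 mm, and the fingers bear on the knob with over 2 N (all of step 1 and value of joint spindle above 0.0025 m and contact force between the fingers and knob above 2 N); the arm keeps its last pose, push and grip.
It fails at once if the knob is forced: more than 50 N between knob and spindle (contact force between knob and spindle above 50 N).
It fails at once if the balm tin is moved by more than 30 mm (distance of balm_tin from where it was at the start of the episode above 0.03 m).
It fails at once if the rubber stamp is moved by more than 30 mm (distance of stamp from where it was at the start of the episode above 0.03 m).
It fails at once if the price card is moved by more than 30 mm (distance of price_card from where it was at the start of the episode above 0.03 m).
It also fails if it takes over 38 s, if anything falls off the work surface, if the arm or the gripper's body presses on something with over 40 N, if the wrist force passes 120 N, or if a joint passes its speed limit or range.

ROBOT

A 6-joint arm with a two-finger parallel gripper is mounted at the origin on a cart in front of the work surface, level with it; the furniture and walls round the work are solid. World frame = base frame: x ahead of the robot, y to its left, z up, the work surface at z = 0. Lengths are in m, angles in rad, forces in N, time in s.
With the tool pointing down it reaches from about 0.325 to 0.775 m from the base axis. Payload 5.5 kg.
Tool frame: the origin (TCP) lies between the finger pads; the fingertips stand 8 mm ahead of it and the grasp point (between the pads) lies 11 mm behind it (tcp_to_tips is the distance from the TCP to the fingertips, in m); z points along the fingers, y is the line along which they close (so a half turn about z gives the same grasp; the last joint's range is limited). The gripper opens to 88 mm and grips with 3 to 60 N. Pads are 20 mm wide; open, the fingers measure 115 mm over their backs; the gripper's body (75 mm by 178 mm) begins 61 mm behind the grasp point.
Start: joints at [-1.213, 0.091, 1.231, -0, 1.82, -0.057], TCP at [0.242, -0.549, 0.231] pointing down, gripper open.
Joint ranges: [-2.87, 2.87], [-0.86, 2.18], [0.17, 2.46], [-1.51, 4.65], [0.06, 2.69], [-2.65, 2.65]. Speed limits (rad/s): [2.57, 2.57, 3.01, 3.14, 3.14, 3.14].

INTERFACE

Orientations are given as a unit quaternion [w, x, y, z].
In Python, from bench import * gives the robot as it stands. Calls block until the motion is done:
- move_to(position, orientation): joint-space move of the TCP to a pose.
- move_l(position, speed=0.15, orientation=None): straight line of the TCP; orientation=None keeps the orientation; speed is the mean speed in m/s.
- movej(angles): joint-space move.
- gripper_open() and close(): open the fingers fully, or close them until they stop; the grip force is fixed at half the most.
- hold(seconds).
- inverse_kinematics(position, orientation): joint angles nearest the present ones, or None.
- state(): the state.
- get_image(name): name is "side" or "top" or "wrist"; returns a dict with "frame" (420x560x3 uint8, blue, green, red), "depth" (420x560 float32, m along the optical axis (not along the pixel's ray), 0 where there is no reading), "camera_matrix" (3x3 intrinsics, pixels), "view" (4x4, takes a point from world to camera coordinates). Camera axes: x right, y up, looking along -z (the intrinsics and any distortion apply to the point x, -y, -z); pixel columns grow to the right and rows downward; lengths in m; the calibration is good to about 2 mm. A picture is of the moment at which its call begins.
A pose or a line that the arm cannot do raises IKError and nothing moves.
- job_done(): hands the job in; it is judged then, once.
The state is a dict: "time": time; "joint_pos": joint angles; "dq": joint speeds; "joint_torque": joint torques, N m; "ee_pos": TCP position; "ee_rot": TCP orientation; "ft_force": force on the tool from outside, world axes, zero at the start; "moment": the same for the moment, N m; "finger_gap": finger opening in m; "finger_force": force on a finger pad.
Only numpy, scipy, OpenCV 4.12 (cv2) and the standard library are available. Lean on these libraries where they do the work, as an engineer would, in place of code of your own. Each camera call takes 0.05 s, during which the arm holds its last target. There are 200 camera calls.

## Working session

There is one attempt and no reset: what is moved stays moved. The work goes in short steps, each a Python script; the robot and the scene stay as the last script left them, time stands still between calls to the robot, and variables do not carry over. Pictures are saved under pics/ and viewed, at most 10 in all, crops included, and the job is handed in when it is done.

```bash
ls; mkdir -p pics; cat > h.py <<'E'
from bench import *
import numpy as np, cv2
def cloud(im):
    K=np.array(im["camera_matrix"]);V=np.array(im["view"]);d=im["depth"]
    v,u=np.mgrid[:d.shape[0],:d.shape[1]]
    p=np.stack([(u-K[0,2])/K[0,0]*d,-(v-K[1,2])/K[1,1]*d,-d,np.ones_like(d)],-1)
    return (p@np.linalg.inv(V).T)[...,:3]
def ray(im,u,v,z):
    K=np.array(im["camera_matrix"]);I=np.linalg.inv(np.array(im["view"]))
    r=I[:3,:3]@np.array([(u-K[0,2])/K[0,0],-(v-K[1,2])/K[1,1],-1]);o=I[:3,3]
    return o+r*(z-o[2])/r[2]
def proj(im,p):
    K=np.array(im["camera_matrix"]);V=np.array(im["view"])
    c=V@np.append(p,1);return K[0,0]*c[0]/-c[2]+K[0,2],-K[1,1]*c[1]/-c[2]+K[1,2]
E
python3 - <<'E'
from h import *
import pickle
for n in("top","side"):
    im=get_image(n);cv2.imwrite(f"pics/{n}0.png",im["frame"]);pickle.dump(im,open(n+".pkl","wb"))
    I=np.linalg.inv(im["view"]);print(n,I[:3,3],-I[:3,2],im["camera_matrix"])
s=state();print({k:np.round(v,3) for k,v in s.items()})
E
```

```text
pics
top [0.33719636 0.00648137 0.96981181] [ 0.23250932  0.02157611 -0.97235482] [[385.15396528   0.         275.01758867]
 [  0.         385.15396528 203.70489207]
 [  0.           0.           1.        ]]
side [0.45277931 0.85762051 0.4199337 ] [ 0.05857849 -0.92804637 -0.36782943] [[429.30460414   0.         288.72392659]
 [  0.         429.30460414 204.12331742]
 [  0.           0.           1.        ]]
{'time': np.float64(0.1), 'joint_pos': array([-1.213,  0.092,  1.232, -0.   ,  1.82 , -0.057]), 'dq': array([-0.001, -0.   , -0.004, -0.   ,  0.   ,  0.001]), 'joint_torque': array([ 4.0000e-03, -4.4786e+01, -4.0757e+01,  7.0000e-02,  2.8000e-02,
       -0.0000e+00]), 'ee_pos': array([ 0.242, -0.549,  0.23 ]), 'ee_rot': array([-0.001,  0.979,  0.206, -0.   ]), 'ft_force': array([-0.226,  0.344,  0.066]), 'moment': array([-0.026, -0.04 ,  0.012]), 'finger_force': np.float64(0.0), 'finger_gap': np.float64(0.088)}
```

View pics/top0.png

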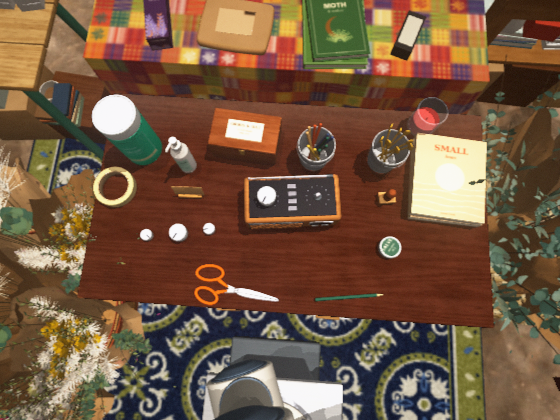

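View pics/side0.png

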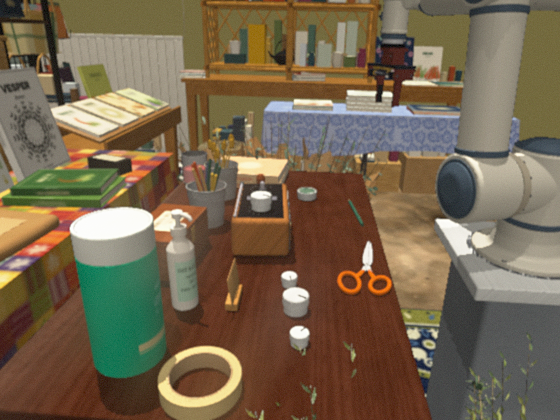

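The top view shows three white knobs left of the radio, at (146,235), (178,232) and (209,229); the middle one is the largest. The radio is at about (293,200), with the bare spindle near (318,195), the tin at (389,247) and the stamp at (387,197). I'll size these from depth next.

```bash
python3 - <<'E'
from h import *
import pickle
im=pickle.load(open("top.pkl","rb"));P=cloud(im);f=im["frame"]
hsv=cv2.cvtColor(f,cv2.COLOR_BGR2HSV)
w=((hsv[...,1]<60)&(hsv[...,2]>150)).astype(np.uint8)
n,l,st,c=cv2.connectedComponentsWithStats(w)
for u,v in((146,235),(178,232),(209,229),(266,196)):
    k=np.bincount(l[v-6:v+7,u-6:u+7].ravel(),minlength=n);k[0]=0;k=k.argmax()
    m=l==k;z=np.median(P[m][:,2]);t=m&(abs(P[...,2]-z)<.005)
    x=ray(im,*c[k],z);print((u,v),st[k],z.round(4),x.round(4),"diam",2*np.sqrt(st[k][4]/np.pi)*(0.97-z)/385)
# radio deck
z=P[...,2];roi=np.zeros_like(w);roi[165:235,235:350]=1
m=((z>.080)&(z<.094)&(roi>0)).astype(np.uint8)
cs=max(cv2.findContours(m,0,2)[0],key=cv2.contourArea)[:,0]
pts=np.array([ray(im,*p,.0865)[:2] for p in cs],np.float32);r=cv2.minAreaRect(pts);print(r)
sp=(z>.096)&(z<.12)&(roi>0);v,u=np.nonzero(sp&(np.mgrid[:420,:560][1]>295));print(len(u),u.mean() if len(u) else 0,v.mean() if len(u) else 0, P[v,u].mean(0) if len(u) else 0)
print(ray(im,318,195,.1045))
big=cv2.resize(f[170:265,125:345],None,fx=3.6,fy=3.6,interpolation=cv2.INTER_CUBIC);cv2.imwrite("pics/topc.png",big)
E
```

```text
(146, 235) [140 229  12  11 108] 0.0182 [0.4652 0.3451 0.0182] diam 0.028989282917912446
(178, 232) [169 224  18  17 245] 0.0285 [0.475  0.2638 0.0285] diam 0.04319218317204984
(209, 229) [203 223  12  11 105] 0.0188 [0.491  0.1893 0.0188] diam 0.028567958674875705
(266, 196) [257 186  19  19 274] 0.1171 [0.561  0.0471 0.1171] diam 0.04137942086100551
((0.5661258697509766, -0.01346636563539505), (0.11087092757225037, 0.2248397171497345), 5.858954429626465)
18 317.8888888888889 193.94444444444446 [ 0.57462862 -0.0722493   0.10262041]
[ 0.57159566 -0.07244599  0.1045    ]
```

View pics/topc.png

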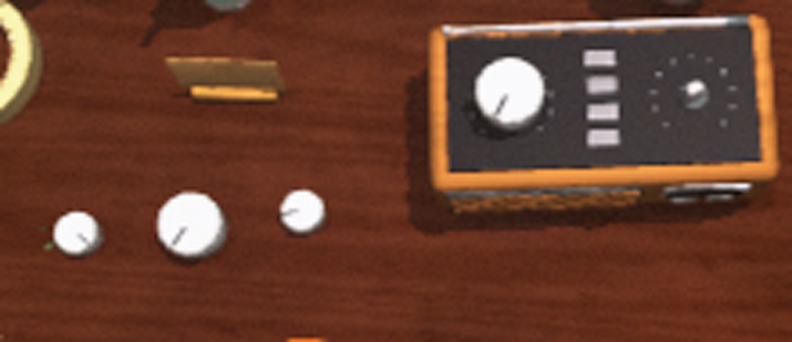

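The middle knob has the right size (43 mm across, top at 29 mm): centre about (0.475, 0.264). The spindle tip is near (0.572,-0.072). Its dark spot is at crop (693,95), with the pointer line of the knob running down-left. Next I look at both from close with the wrist camera.

```bash
python3 - <<'E'
from h import *
import pickle
P=cloud(pickle.load(open("top.pkl","rb")));m=(P[...,0]>.62)&(P[...,0]<.72)&(abs(P[...,1]+.07)<.13)
print("max z behind",np.sort(P[m][:,2])[-5:],P[m][P[m][:,2].argmax()])
move_to([.55,-.072,.27],[0,1,0,0]);hold(.2)
im=get_image("wrist");pickle.dump(im,open("w1.pkl","wb"));cv2.imwrite("pics/w1.png",im["frame"])
I=np.linalg.inv(im["view"]);print(I[:3,3],-I[:3,2],state()["ee_pos"],state()["time"],state()["joint_pos"],proj(im,[.572,-.072,.1045]))
E
```

```text
max z behind [0.14802857 0.14810532 0.14831254 0.14849664 0.15163259] [ 0.69687347 -0.08497821  0.15163259]
[ 0.62300385 -0.07479586  0.42432826] [-0.26600085  0.00101152 -0.96397226] [ 0.54993251 -0.07256047  0.26991253] 2.4 [-1.92485007e-01 -1.94356508e-02  1.27411510e+00 -5.88642912e-05
  1.88706558e+00  1.37917811e+00] (np.float64(270.14040842117294), np.float64(171.45498129147538))
```

View pics/w1.png

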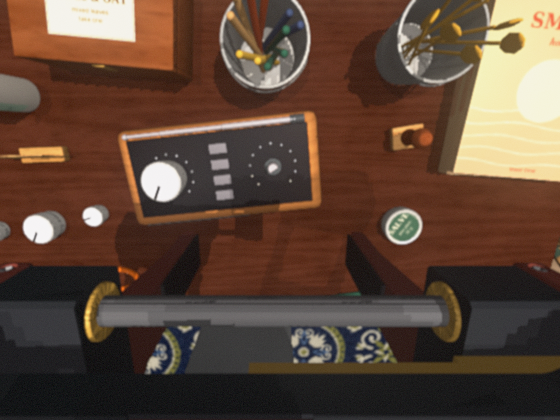

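The wrist view shows the radio deck with the spindle at (273,167), its dark flat side below, and the loose knob at (43,227). Next I take closer views of both.

```bash
python3 - <<'E'
from h import *
import pickle
move_to([.54,-.072,.155],[0,1,0,0]);hold(.2)
a=get_image("wrist");ca=[int(t) for t in proj(a,[.574,-.072,.1045])]
move_l([.54,-.072,.20],.25)
move_to([.445,.264,.09],[0,1,0,0]);hold(.2)
b=get_image("wrist");cb=[int(t) for t in proj(b,[.475,.264,.03])]
pickle.dump((a,b),open("w2.pkl","wb"));print(ca,cb,state()["time"])
cr=[cv2.resize(i["frame"][max(0,c[1]-45):c[1]+45,c[0]-45:c[0]+45],(400,400),interpolation=cv2.INTER_CUBIC) for i,c in((a,ca),(b,cb))]
cv2.imwrite("pics/w2.png",np.hstack(cr))
E
```

```text
[269, 181] [268, 184] 5.1333
```

View pics/w2.png

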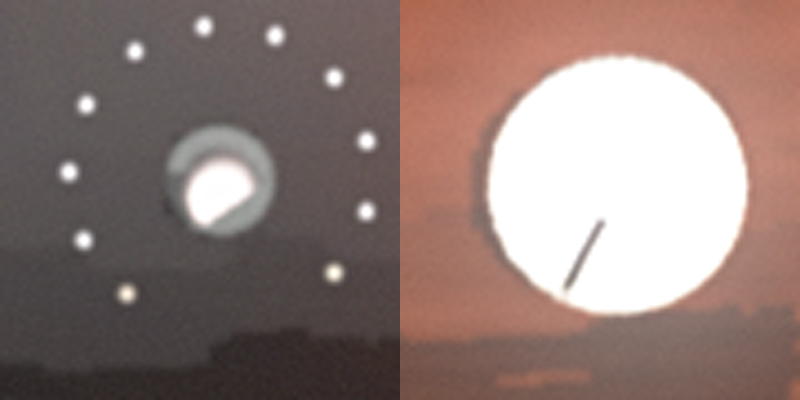

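The left crop shows the D-shaped spindle end at about (220,192), its flat edge running from (207,228) to (255,190) and facing down-right. The right crop shows the knob, with its line from (602,222) to (567,288). Now I'll compute the angles and centres.

```bash
python3 - <<'E'
from h import *
import pickle
a,b=pickle.load(open("w2.pkl","rb"))
def big(im,c,s=8,h=45):
    y0,x0=c[1]-h,c[0]-h
    g=cv2.resize(im["frame"][y0:y0+2*h,x0:x0+2*h],None,fx=s,fy=s,interpolation=cv2.INTER_CUBIC)
    return g,lambda p:((p[0]+.5)/s-.5+x0,(p[1]+.5)/s-.5+y0)
# spindle
g,un=big(a,(269,181));m=(g.min(2)>205).astype(np.uint8);m[:250]=0;m[460:]=0;m[:,:290]=0;m[:,490:]=0
c=max(cv2.findContours(m,0,cv2.CHAIN_APPROX_NONE)[0],key=cv2.contourArea)[:,0]
X=np.array([ray(a,*un(p),.1045)[:2] for p in c])
# flat: RANSAC line with most contour points within 0.12 mm
rng=np.random.default_rng(0);best=(0,)
for _ in range(3000):
    p,q=X[rng.integers(len(X),size=2)];d=q-p;L=np.hypot(*d)
    if L<.003:continue
    nrm=np.array([-d[1],d[0]])/L;i=abs((X-p)@nrm)<.00015
    if i.sum()>best[0]:best=(i.sum(),i)
F=X[best[1]];vx,vy,x0,y0=cv2.fitLine(F.astype(np.float32),2,0,1e-5,1e-5).ravel()
A=X[~best[1]];n=np.array([-vy,vx]);
if (A.mean(0)-[x0,y0])@n>0:n=-n   # outward normal
A=A[(A-[x0,y0])@n<-.0006]
s=np.linalg.lstsq(np.c_[2*A,np.ones(len(A))],(A**2).sum(1),rcond=None)[0];r=np.sqrt(s[2]+s[0]**2+s[1]**2)
print("spindle c",s[:2],"r",r,"flatdist",(np.array([x0,y0])-s[:2])@n,"flat dir",n,"yaw(x axis)",np.arctan2(-n[1],-n[0]),"cnt",best[0],len(X))
# bushing ring / dots circle check
G=cv2.cvtColor(a["frame"],cv2.COLOR_BGR2GRAY)[136:226,224:314]
k,l,st,ce=cv2.connectedComponentsWithStats((G>150).astype(np.uint8))
D=np.array([ray(a,u+224,v+136,.0865)[:2] for (u,v),q in zip(ce,st) if 3<q[4]<40])
sd=np.linalg.lstsq(np.c_[2*D,np.ones(len(D))],(D**2).sum(1),rcond=None)[0];rd=np.sqrt(sd[2]+sd[0]**2+sd[1]**2)
print("dots",len(D),sd[:2],rd,"resid",np.std(np.hypot(*(D-sd[:2]).T)))
# knob
g,un=big(b,(268,184));w=(g.min(2)>200).astype(np.uint8)
c=max(cv2.findContours(w,0,cv2.CHAIN_APPROX_NONE)[0],key=cv2.contourArea)
h=cv2.convexHull(c);ctr,rad=cv2.minEnclosingCircle(h);e=cv2.fitEllipse(h)
kc=ray(b,*un(e[0]),.030)[:2]
disk=np.zeros_like(w);cv2.circle(disk,tuple(map(int,ctr)),int(rad*.9),1,-1)
l=((g.mean(2)<215)&(disk>0));v,u=np.nonzero(l)
Lp=np.array([ray(b,*un(p),.030)[:2] for p in zip(u,v)])
vx,vy,lx,ly=cv2.fitLine(Lp.astype(np.float32),2,0,1e-5,1e-5).ravel();d=np.array([vx,vy])
lc=np.array([lx,ly])
if d@(lc-kc)<0:d=-d
print("knob c",kc,"axes",e[1],"line dir",d,"yaw",np.arctan2(-d[1],-d[0]),"centroid->",(lc-kc),np.arctan2(*-(lc-kc)[::-1]),"extent",np.ptp((Lp-kc)@d),((Lp-kc)@d).max())
E
```

```text
spindle c [ 0.57551339 -0.07497867] r 0.005493816915303325 flatdist 0.0023194633855124136 flat dir [-0.816861   -0.57683456] yaw(x axis) 0.61484826 cnt 83 307
dots 11 [ 0.57523699 -0.07469511] 0.02655080764273015 resid 7.021535455182281e-05
knob c [0.47802507 0.26202231] axes (461.25982666015625, 464.5041198730469) line dir [-0.8850714   0.46545526] yaw -0.48414895 centroid-> [-0.01211156  0.0058564 ] -0.45039155644116147 extent 0.013698761400666278 0.02011410172055258
```

```bash
cat >> h.py <<'E'
def qd(t): return [0,np.cos(t/2),np.sin(t/2),0]
def knob(b,c,z=.030,s=8,h=45):
    y0,x0=c[1]-h,c[0]-h
    g=cv2.resize(b["frame"][y0:y0+2*h,x0:x0+2*h],None,fx=s,fy=s,interpolation=cv2.INTER_CUBIC)
    P=lambda p:ray(b,(p[0]+.5)/s-.5+x0,(p[1]+.5)/s-.5+y0,z)[:2]
    w=(g.min(2)>200).astype(np.uint8)
    hu=cv2.convexHull(max(cv2.findContours(w,0,cv2.CHAIN_APPROX_NONE)[0],key=cv2.contourArea))
    e=cv2.fitEllipse(hu);kc=P(e[0]);disk=np.zeros_like(w)
    cv2.circle(disk,tuple(map(int,e[0])),int(min(e[1])*.44),1,-1)
    v,u=np.nonzero((g.mean(2)<215)&(disk>0));L=np.array([P(p) for p in zip(u,v)])
    r=cv2.fitLine(L.astype(np.float32),2,0,1e-5,1e-5).ravel();d=r[:2]
    if d@(r[2:]-kc)<0:d=-d
    return kc,np.arctan2(-d[1],-d[0]),np.arctan2(*-(r[2:]-kc)[::-1])
E
python3 - <<'E'
from h import *
k=[.478,.262]
def sq(t):
    move_to([*k,.06],qd(t));move_l([*k,.012],.12);close()
    s=state();print("squeeze",t,s["ee_pos"],s["finger_gap"],s["finger_force"],s["ft_force"]);return s
sq(.7);gripper_open();move_l([*k,.06],.25)
s=sq(2.0);gripper_open();move_l([*k,.06],.25)
move_to([.445,.264,.09],[0,1,0,0]);hold(.2)
b=get_image("wrist");cv2.imwrite("pics/w3.png",b["frame"])
kc,y1,y2=knob(b,(268,184));print(kc,y1,y2,"bias",kc-s["ee_pos"][:2],state()["time"])
E
```

```text
squeeze 0.7 [0.47796281 0.26211209 0.0120863 ] 0.04140084875278994 30.000167191028595 [0.00362575 0.50591405 0.62237427]
squeeze 2.0 [0.47803499 0.26202073 0.01205879] 0.041249746663578876 30.00004291534424 [-0.30332862  0.43565251  0.81759678]
[0.47949098 0.26017954] -0.4888794 -0.44883022027264186 bias [ 0.00145599 -0.0018412 ] 14.1333
```

```bash
python3 - <<'E'
from h import *
import pickle
a,b=pickle.load(open("w2.pkl","rb"));b["frame"]=cv2.imread("pics/w3.png")
f=b["frame"]; V=np.linalg.inv(b["view"]);print("cam",V[:3,3])
g=cv2.resize(f[139:229,223:313],None,fx=8,fy=8,interpolation=cv2.INTER_CUBIC)
for th in (150,200,240):
    c=max(cv2.findContours((g.min(2)>th).astype(np.uint8),0,1)[0],key=cv2.contourArea)[:,0]
    X=np.array([ray(b,(p[0]+.5)/8-.5+223,(p[1]+.5)/8-.5+139,.03)[:2] for p in c])
    print(th,"x",X[:,0].min(),X[:,0].max(),"y",X[:,1].min(),X[:,1].max())
    T=X[X[:,0]<.478]-0 # near half is top rim only
    s=np.linalg.lstsq(np.c_[2*T,np.ones(len(T))],(T**2).sum(1),rcond=None)[0];print("rear arc c",s[:2],np.sqrt(s[2]+s[0]**2+s[1]**2))
E
```

```text
cam [0.51869085 0.26105708 0.24490895]
150 x 0.4572605577797643 0.5019906626953605 y 0.23726630306310642 0.2815956770012613
rear arc c [0.47939398 0.25939949] 0.021992202300848803
200 x 0.45775639666434126 0.5014566534948321 y 0.23763496036117981 0.2812234651887721
rear arc c [0.47950917 0.25937978] 0.02161918584171343
240 x 0.45815276297405044 0.5010998402559561 y 0.23800110165490454 0.2809396634746034
rear arc c [0.47488644 0.25853236] 0.016329537120638678
```

The camera bias, from the knob squeezed to a known pose, is about (+1.5, -2.4) mm. The corrected spindle is at (0.5739,-0.0725), and the turn needed is 1.105 rad. Next I grasp, carry and lower with force checks.

```bash
python3 - <<'E'
from h import *
k=[.478,.262];S=[.5739,-.0725];t=2.0+1.105
move_to([*k,.06],qd(2.0));move_l([*k,.012],.12);close();z0=state()["ee_pos"][2]
print("gap",state()["finger_gap"],state()["finger_force"],z0)
move_l([*k,.16],.25);move_to([*S,.16],qd(t));move_l([*S,.119],.12);hold(.2)
s=state();F0=s["ft_force"];print(s["time"],s["ee_pos"],F0)
for z in np.arange(.1175,.1034,-.0015):
    move_l([*S,z],.03);s=state();d=s["ft_force"]-F0
    print(z.round(4),s["ee_pos"].round(4),d.round(1),s["moment"].round(2),round(s["time"],2))
    if np.linalg.norm(d)>12:break
E
```

```text
gap 0.0414657223575318 30.00006079673767 0.01202984811732371
20.1917 [ 0.57447901 -0.07252992  0.1202826 ] [-0.35711017 -0.57112525 -1.27146453]
0.1175 [ 0.574  -0.0725  0.1177] [0.5 1.  0.1] [ 0.06 -0.08 -0.01] 20.44
0.116 [ 0.5738 -0.0725  0.1158] [-0.1  0.1  0.7] [ 0.02 -0.13  0.03] 20.69
0.1145 [ 0.5738 -0.0725  0.1143] [0.4 1.  0.9] [ 0.11 -0.11  0.07] 20.94
0.113 [ 0.5738 -0.0725  0.1129] [-0.2  1.2  0.2] [ 0.06 -0.13 -0.  ] 21.19
0.1115 [ 0.5738 -0.0725  0.1113] [-0.4  1.3  0.5] [-0.01 -0.18  0.03] 21.44
0.11 [ 0.5739 -0.0725  0.1098] [ 0.  -0.1  0.9] [ 0.07 -0.15 -0.02] 21.69
0.1085 [ 0.5739 -0.0725  0.1084] [ 1.2  0.7 -0.7] [ 0.09 -0.2   0.02] 21.94
0.107 [ 0.5739 -0.0725  0.1069] [ 0.8  1.2 -0.9] [ 0.07 -0.21  0.02] 22.19
0.1055 [ 0.5739 -0.0725  0.1053] [ 0.5 -0.7  0.6] [ 0.01 -0.25  0.  ] 22.44
0.104 [ 0.5739 -0.0725  0.1038] [ 1.4  0.4 -0.3] [ 0.03 -0.22  0.01] 22.69
```

```bash
python3 - <<'E'
from h import *
S=[.5739,-.0725];F0=state()["ft_force"]
for z in (.1028,.1018,.1008,.1003):
    move_l([*S,z],.02);hold(.15);f=np.mean([(hold(.03),state()["ft_force"])[1] for _ in range(4)],0);s=state();print(z,s["ee_pos"].round(4),(f-F0).round(1),s["finger_gap"].round(4),s["finger_force"].round(1),round(s["time"],2))
    if np.linalg.norm(f-F0)>16:break
for n in("side","wrist"):
    im=get_image(n);cv2.imwrite(f"pics/{n}9.png",im["frame"])
a=cv2.imread("pics/side9.png")[150:290,180:380];b=cv2.imread("pics/wrist9.png")
cv2.imwrite("pics/end.png",np.hstack([cv2.resize(a,(400,300)),cv2.resize(b,(400,300))]))
E
```

```text
Traceback (most recent call last):
AttributeError: 'float' object has no attribute 'round'
```

```bash
python3 - <<'E'
from h import *
S=[.5739,-.0725];F0=np.array([.5,0,-1])
for z in (.1028,.1018,.1008,.1003):
    move_l([*S,z],.02);hold(.15);f=np.mean([(hold(.03),state()["ft_force"])[1] for _ in range(4)],0);s=state();print(z,np.round(s["ee_pos"],4),(f-F0).round(1),s["finger_gap"],s["finger_force"],s["time"])
    if np.linalg.norm(f-F0)>16:break
for n in("side","wrist"):
    im=get_image(n);cv2.imwrite(f"pics/{n}9.png",im["frame"])
a=cv2.imread("pics/side9.png")[150:290,180:380];b=cv2.imread("pics/wrist9.png")
cv2.imwrite("pics/end.png",np.hstack([cv2.resize(a,(400,300)),cv2.resize(b,(400,300))]))
E
```

```text
0.1028 [ 0.574  -0.0725  0.1029] [-0.4  0.3  3.7] 0.041928102312339836 30.000426471233368 23.7583
0.1018 [ 0.574  -0.0725  0.1019] [-0.4  0.2  4.8] 0.040757412645039036 30.000661611557007 24.2917
0.1008 [ 0.574  -0.0726  0.1009] [-0.3  0.2  6.2] 0.04130229601613787 30.00085562467575 24.825
0.1003 [ 0.574  -0.0725  0.1005] [-0.6 -0.3  6.3] 0.041344955881304435 30.00088781118393 25.3583
```

View pics/end.png

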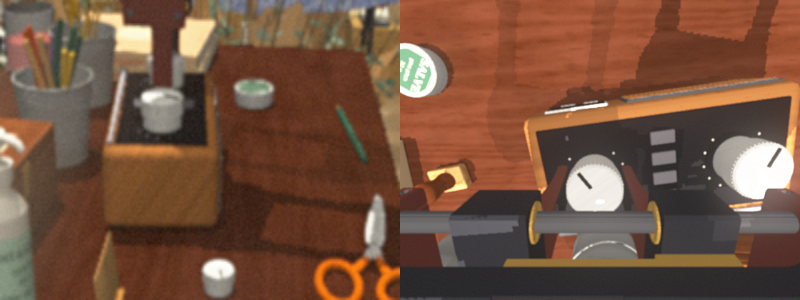

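The spring force follows the expected curve, and the picture shows the knob on the spindle at (595,185) between the fingers. The press is only about 2.7–3.0 mm, so I go slightly deeper for margin and hand in.

```bash
python3 - <<'E'
from h import *
S=[.5739,-.0725]
for z in (.1000,.0997):
    move_l([*S,z],.02);hold(.2);f=np.mean([(hold(.03),state()["ft_force"])[1] for _ in range(5)],0);s=state();print(z,s["ee_pos"],f,s["time"])
    if f[2]>8:break
print(job_done())
E
```

```text
0.1 [ 0.57399131 -0.07251063  0.1002628 ] [0.18729452 0.25761977 5.56659135] 26.075
0.0997 [ 0.5740019  -0.07251038  0.10003744] [ 0.17601368 -0.11737234  5.64946391] 26.6917
the job is handed in; nothing more can be done
None
```

I fitted the knob to the spindle flat to flat and handed the job in at about 27 s with the fingers still pressing it in. By height and spring force that is roughly 3 mm of its 3.5 mm travel. I had no direct reading of the switch, and no verdict came back. I never touched the tin, the rubber stamp or the price card.

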